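# Isolate and open a door-interlocked control box

## Task

Make the control box safe and open it for work: turn the isolator handle on its lid to off, then on past off against its spring, feeling with gentle upward pulls on the handle for the point at which the hidden catch lets the lid go, and raise the lid a little with it. Let go, so that the isolator springs back to off, then take the lid by its bow handle and swing it, without flinging it, right over past upright until it stands open by itself. Leave the tools around the box where they are.

Things in the scene. Friction and masses are not known exactly. Their poses are not given: they have to be found in the camera images.
- control_box: Grey control box lying on its back, fixed to the bench, 184 (x) x 264 (y) x 120 mm high with its lid. Origin: centre of its underside; +x points away from its bow handle to the hinge side, z up. Three black blanked cable glands stick out 20 mm from its -y wall.
- isolator (a joint): Angle of the rotary handle about the lid's outward normal: 0 on (bar along the box's x), 1.57 off (bar along y; counter-clockwise from above), 2.31 end stop. Clicks into on and off, springs back to off from beyond (0.4 N m). The hidden catch frees the lid only within 0.05 of one angle between 1.79 and 2.19, different each time; elsewhere the lid lifts under 0.03. Passed with the lid at 0.13.
- lid (a joint): Opening angle of the lid about its hinge: 0 = shut, 1.57 = upright, 1.80 = its stop. A stiff friction hinge: the lid stays at any angle where it is left.
- isolator_grip (a point): On the axis of the black isolator handle, at grip height, 33 mm above the lid. The handle is an upright-sided bar 66 mm long, 15 mm wide, its top 17 mm above this point, on a round foot 54 mm across whose top is 23 mm below this point. The point's x runs along the bar and turns with it; z is the lid's outward normal. 117 mm from the hinge line, above the box's midline.
- bow_handle (a point): Middle of the steel bow handle: a round bar 12 mm in diameter, straight for 96 mm along the point's y, 40 mm out from the lid's front edge in the lid's plane (34 mm clear gap), 229 mm from the hinge line and level with it when the lid is shut. The point turns with the lid.
- lid_hinge (a point): Middle of the hinge line, along the box's y axis, at the far top edge of the box, 116 mm above the bench.
- screwdriver: Red screwdriver lying on the bench beside the box, 204 mm long; leave alone.
- pliers: Blue-handled pliers lying on the bench, 181 mm long; leave alone.
- meter: Hand multimeter lying on its back, 145 x 75 x 44 mm; leave alone.
- tape_roll: Roll of black tape lying flat, 70 mm across; leave alone.

How it is judged:
By the outcome, as a careful person would: the job done as asked, in the order asked, and still so for the second after the job is handed in, with the robot touching nothing.
It also fails if it takes over 72 s, if anything falls off the work surface, if the arm or the gripper's body presses on something with over 40 N, if the wrist force passes 120 N, or if a joint passes its speed limit or range.

## Robot

A 7-joint arm with a two-finger parallel gripper is mounted at the origin on a cart in front of the work surface, level with it; the furniture and walls round the work are solid. World frame = base frame: x ahead of the robot, y to its left, z up, the work surface at z = 0. Lengths are in mm, angles in rad, forces in N, time in s.
With the tool pointing down it reaches from about 425 to 1025 mm from the base axis. Payload 9.4 kg.
Tool frame: the origin (TCP) lies on the centre line of the jaws, within the pads' length; the fingertips stand 14 mm ahead of it and the grasp point (between the pads) lies 5 mm behind it; x points along the fingers, z is the direction in which the jaws open and shut, and the axes are right-handed (so a half turn about x gives the same grasp; the last joint's range is limited). The gripper opens to 85 mm and grips with 20 to 120 N. Pads are 22 mm wide; open, the fingers measure 114 mm over their backs; the gripper's body (76 mm by 85 mm) begins 54 mm behind the grasp point. The pads swing forward as they close: fully open they stand 13 mm farther back than shut.
Start: joints at [1.08, 0.599, -0.003, 1.599, 0.002, 0.943, -0.08], TCP at [291.508, -663.813, 245.275] pointing down, gripper open.
Joint ranges: [-2.57, 2.57], [-0.35, 1.97], [-1.29, 1.29], [0.11, 2.56], [-1.05, 4.19], [0.11, 1.86], [-2.63, 2.63]. Speed limits (rad/s): [2.22, 2.22, 3.01, 3.01, 3.14, 3.14, 3.14].

## Interface

Orientations are given as a unit quaternion [w, x, y, z].
In Python, from plant import robot, read_camera, camera_info gives the robot as it stands.
- The arm moves only by the tool move_arm, never from a script. Its argument "steps" is text: rows parted by semicolons, each of 7 numbers parted by spaces: the shift along the tool's x, y, z in cm, then the turn, a rotation vector about the tool's x, y, z in degrees, then the finger opening in cm, from 0 to 8.54. In form: tx ty tz wx wy wz grip; .... A call has exactly 5 rows; each row is the pose to reach, as a shift and turn from the pose commanded when the call began, along the tool's axes at that moment; what a row does not reach only later rows make up. A row lasts 1/10 s, in which the tool goes at most 50 mm and 8.59 degrees, less where a joint would pass 70% of its speed; a pose out of reach is approached as far as the arm can. A call with a gripper value outside its range is refused whole. The fingers move at their own pace and stop on an object; the grip force is fixed at half the most. Time passes only in rows, so rows that repeat a pose let the fingers close, or fill a call up. It gives the time, the measured TCP pose, the force and the opening at its end, in the units of the state.
- robot.observe(): the state, without advancing time (a new reading comes with each control period).
- read_camera(name): name is "scene" or "top"; returns the picture (384x512x3 uint8, red, green, blue); there is no depth.
- camera_info(name): a dict with "fx", "fy", "cx", "cy" (pixels), "eye" and "attitude" of the camera in the world. Camera axes: x right, y down, z forward; pixel columns grow to the right and rows downward; lengths in mm; the calibration is good to about 2 mm. A picture is of the moment at which its call begins. camera_info takes no time and is no camera call.
- robot.sign_off(): hands the job in, once; it reports no verdict.
The state is a dict: "time": time; "qpos": joint angles; "qvel": joint speeds; "joint_torque": joint torques, N m; "tcp_pos": TCP position; "orientation": TCP orientation; "ft_force": force on the tool from outside, world axes, zero at the start; "torque": the same for the moment, N m; "gripper_width": opening from 0.0 (shut) to 1.0 (fully open).
Only numpy, scipy, OpenCV 4.12 (cv2) and the standard library are available. Lean on these libraries where they do the work, as an engineer would, in place of code of your own. Each camera call takes 0.05 s, during which the arm holds its last target. There are 200 camera calls.

## Working session

There is one attempt and no reset: what is moved stays moved. The work goes in short steps, Python scripts to look and compute and a tool call to move; the robot and the scene stay as the last step left them, time stands still between calls to the robot, and variables do not carry over. Pictures are saved under pics/ and viewed, about 8 in all and at most 12, crops included, and the job is handed in when it is done.

Besides the shell and the picture viewer there is one more tool, called after "Request:" by a JSON object that holds its "fn" and its "kwargs", one argument or row to a line. move_arm: Moves the arm, as the interface text tells. Its arguments: {"type":"object","properties":{"steps":{"type":"string"}},"required":["steps"]}

```bash
ls; mkdir -p pics; python3 - <<'E'
from plant import robot, read_camera, camera_info
import cv2
for n in("scene","top"):
    im=read_camera(n); cv2.imwrite(f"pics/{n}0.png",cv2.resize(im[:,:,::-1],(800,600),interpolation=cv2.INTER_CUBIC)); cv2.imwrite(f"pics/raw_{n}0.png",im[:,:,::-1]); print(camera_info(n))
print(robot.observe())
E
```

```text
pics
{'fx': 432.7492510575365, 'fy': 432.7492510575365, 'cx': 263.10769596190227, 'cy': 194.37268071598587, 'eye': array([-267.06791079,  535.71338093, 1143.27421745]), 'attitude': array([ 0.17854921, -0.48208657,  0.79918314, -0.31147876])}
{'fx': 485.0550254218419, 'fy': 485.0550254218419, 'cx': 248.5086052535451, 'cy': 188.753708742151, 'eye': array([ 304.77971606,   66.06924037, 1661.74194363]), 'attitude': array([ 0.05652419, -0.70464979,  0.70486055, -0.05869663])}
{'time': 0.1, 'qpos': array([ 1.08031061,  0.60007529, -0.0025687 ,  1.60005131,  0.00179938,
        0.94287781, -0.07979602]), 'qvel': array([-2.18145174e-03, -1.91364376e-03, -1.51370489e-03, -1.80207382e-03,
        2.57092486e-04,  7.78571342e-04, -1.23102443e-05]), 'joint_torque': array([ 3.70880138e-03, -7.78002548e+01,  1.56954389e+00, -2.58630037e+01,
        1.26582794e-02,  5.45120041e-03, -1.87484443e-05]), 'tcp_pos': array([ 291.35204817, -663.44785146,  244.48061493]), 'orientation': array([ 0.59162454,  0.38683932,  0.59250119, -0.38636522]), 'ft_force': array([0.56438602, 1.18146151, 0.18470672]), 'torque': array([0.0433726, 0.0061587, 0.0293628]), 'gripper_width': 0.99558853895103}
```

View pics/top0.png

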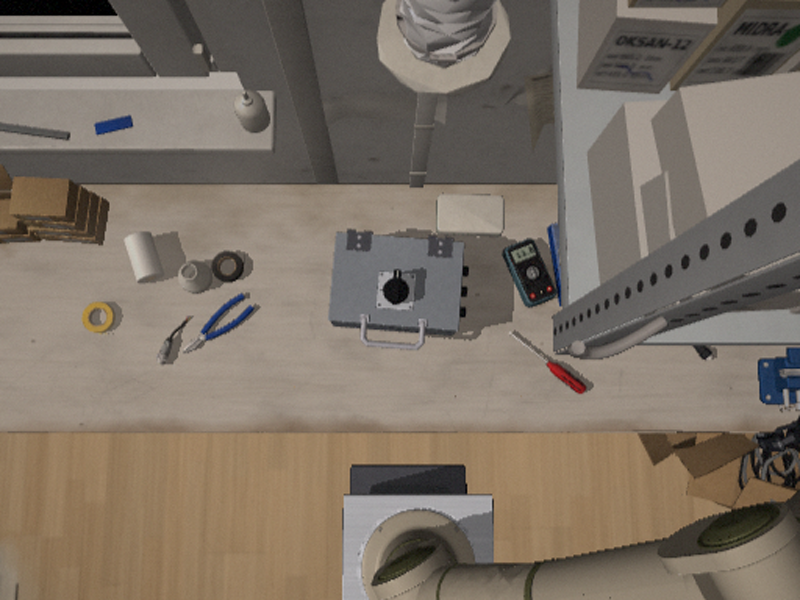

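View pics/scene0.png

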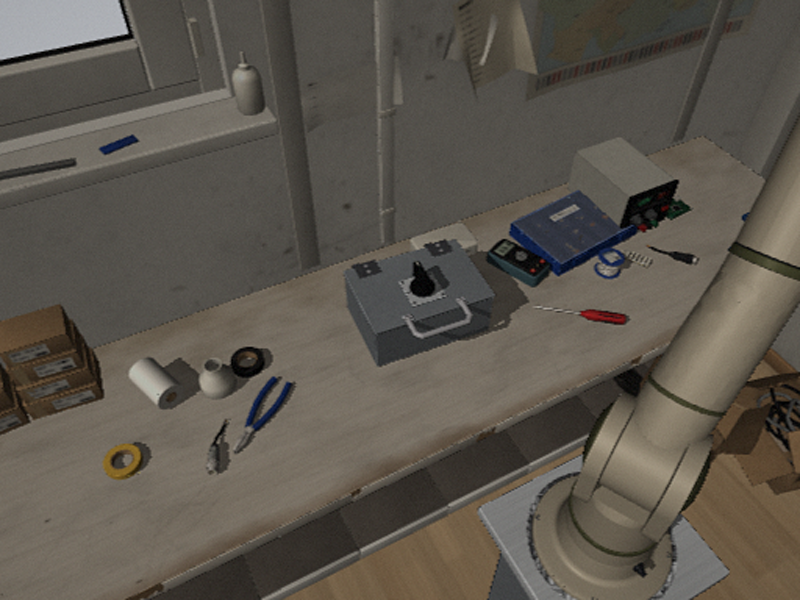

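Top view: the box is around (397,285), with its bow handle toward the robot at (393,346) and the hinges at the far side, y≈240. The isolator bar is along box x. I'll enlarge both views to pick corners.

```bash
python3 - <<'E'
import cv2,numpy as np
a=cv2.imread("pics/raw_top0.png")[140:230,205:305]; b=cv2.imread("pics/raw_scene0.png")[150:235,215:325]
A=cv2.resize(a,None,fx=4,fy=4,interpolation=cv2.INTER_CUBIC);B=cv2.resize(b,None,fx=3.6,fy=3.6,interpolation=cv2.INTER_CUBIC)
c=np.zeros((366,800,3),np.uint8);c[:360,:400]=A;c[:B.shape[0],402:402+B.shape[1]]=B[:,:398]
cv2.imwrite("pics/crop1.png",c)
E
```

```text
(no output)
```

View pics/crop1.png

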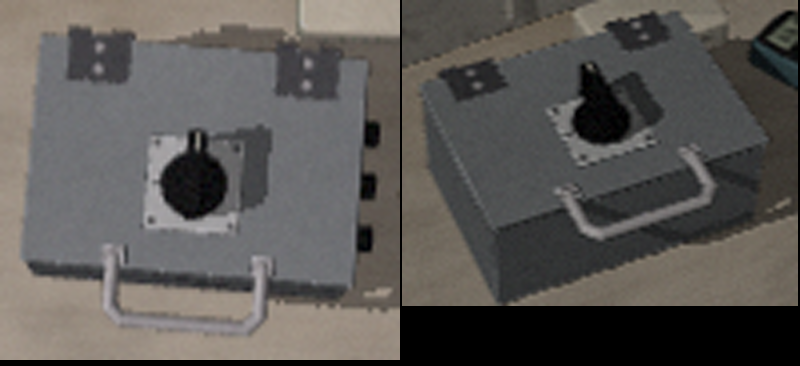

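```bash
cat > h.py <<'E'
import numpy as np
from scipy.spatial.transform import Rotation as R
from scipy.optimize import least_squares
from plant import robot, read_camera, camera_info
def rot(q): return R.from_quat([q[1],q[2],q[3],q[0]])
def proj(n,P):
    c=camera_info(n); p=rot(c["attitude"]).inv().apply(np.atleast_2d(P)-c["eye"])
    return np.c_[c["fx"]*p[:,0]/p[:,2]+c["cx"], c["fy"]*p[:,1]/p[:,2]+c["cy"]]
def ray(n,uv,z):
    c=camera_info(n); d=rot(c["attitude"]).apply([(uv[0]-c["cx"])/c["fx"],(uv[1]-c["cy"])/c["fy"],1]); return c["eye"]+d*(z-c["eye"][2])/d[2]
E
python3 - <<'E'
from h import *
T=lambda u,v:(205+u/4,140+v/4); S=lambda u,v:(215+(u-402)/3.6,150+v/3.6)
np.set_printoptions(precision=1,suppress=True)
obs={"FL":(T(38,33),S(425,85),120),"FR":(T(370,60),S(685,12),120),"NR":(T(352,289),S(766,142),120),"NL":(T(25,261),S(500,228),120),"bow":(T(184,324),S(657,217),116),"iso":(T(194,187),S(600,122),130)}
for k,(t,s,z) in obs.items(): print(k,ray("top",t,z),ray("scene",s,z))
L={"FL":(0,132,120),"FR":(0,-132,120),"NR":(-189,-132,120),"NL":(-189,132,120),"bow":(-229,0,116),"iso":(-117,0,130)}
def f(p):
    r=[]
    for k,(t,s,z) in obs.items():
        l=np.array(L[k],float); 
        if k in("FL","FR"): l[0]+=p[3]
        w=R.from_euler("z",p[2]).apply(l)+[p[0],p[1],0]
        r+=[(proj("top",w)[0]-t),(proj("scene",w)[0]-s)]
    return np.concatenate(r)
o=least_squares(f,[700,0,0,0],x_scale=[1,1,.01,1]);print(np.round(o.x,4));print(o.fun.reshape(-1,4))
x,y,a,_=o.x;u=np.array([np.cos(a),np.sin(a)])
for k,d in(("iso",117),("bow",229),("hinge",0)):print(k,np.array([x,y])-d*u)
print(robot.observe()["orientation"], rot(robot.observe()["orientation"]).as_matrix())
E
```

```text
FL [692.6 172.2 120. ] [686.1 166.  120. ]
FR [670.  -98.5 120. ] [661.7 -98.9 120. ]
NR [482.4 -80.9 120. ] [480.7 -75.4 120. ]
NL [505.  180.6 120. ] [500.9 180.3 120. ]
bow [454.8  53.3 116. ] [452.7  53.7 116. ]
iso [563.4  45.3 130. ] [562.5  49.8 130. ]
[681.1  35.2  -0.1  -2.8]
[[ 1.6  1.  -0.7 -0.5]
 [-0.7  0.8 -1.5 -0.7]
 [-0.1  0.2  1.2 -0.8]
 [-0.6  0.4 -1.  -0.4]
 [-0.3  0.6 -0.2  0. ]
 [ 0.1 -0.3  1.  -0.9]]
iso [564.5  44.9]
bow [452.9  54.2]
hinge [681.1  35.2]
[ 0.6  0.4  0.6 -0.4] [[-0.   0.9  0.4]
 [ 0.   0.4 -0.9]
 [-1.  -0.  -0. ]]
```

```bash
python3 - <<'E'
from h import *
np.set_printoptions(precision=0,suppress=True)
for nm,p in(("pipebase",(417,185)),("bulgebot",(440,92)),("bulgetop",(445,5)),("shelfcorner",(555,345)),("shelfL",(558,180)),("tablenear",(300,432)),("tablefar",(300,183))):
    for z in(0,300,600,900,1200):
        w=ray("top",(p[0]/1.5625,p[1]/1.5625),z); s=proj("scene",w)[0]*1.5625
        print(nm,w,"scene px",s)
E
```

```text
pipebase [832.  -5.   0.] scene px [387. 246.]
pipebase [737.   8. 300.] scene px [401. 169.]
pipebase [642.  21. 600.] scene px [422.  52.]
pipebase [546.  34. 900.] scene px [ 457. -145.]
pipebase [ 451.   46. 1200.] scene px [ 529. -549.]
bulgebot [1056.  -60.   -0.] scene px [368. 188.]
bulgebot [921. -37. 300.] scene px [381. 118.]
bulgebot [785. -14. 600.] scene px [400.  12.]
bulgebot [649.   8. 900.] scene px [ 433. -169.]
bulgebot [ 514.   31. 1200.] scene px [ 502. -542.]
bulgetop [1275.  -74.    0.] scene px [340. 145.]
bulgetop [1100.  -49.  300.] scene px [352.  80.]
bulgetop [925. -23. 600.] scene px [371. -19.]
bulgetop [750.   2. 900.] scene px [ 402. -187.]
bulgetop [ 574.   27. 1200.] scene px [ 469. -537.]
shelfcorner [ 467. -306.    0.] scene px [576. 302.]
shelfcorner [ 437. -239.  300.] scene px [588. 218.]
shelfcorner [ 408. -172.  600.] scene px [606.  92.]
shelfcorner [ 379. -104.  900.] scene px [ 637. -120.]
shelfcorner [ 350.  -37. 1200.] scene px [ 699. -552.]
shelfL [ 844. -326.    0.] scene px [494. 205.]
shelfL [ 747. -255.  300.] scene px [506. 133.]
shelfL [ 649. -185.  600.] scene px [523.  24.]
shelfL [ 552. -114.  900.] scene px [ 553. -161.]
shelfL [ 455.  -43. 1200.] scene px [ 614. -541.]
tablenear [279. 251.   0.] scene px [398. 470.]
tablenear [283. 218. 300.] scene px [416. 364.]
tablenear [288. 185. 600.] scene px [443. 206.]
tablenear [293. 151. 900.] scene px [488. -56.]
tablenear [ 298.  118. 1200.] scene px [ 576. -576.]
tablefar [837. 262.   0.] scene px [285. 280.]
tablefar [741. 226. 300.] scene px [301. 199.]
tablefar [645. 191. 600.] scene px [325.  75.]
tablefar [549. 156. 900.] scene px [ 365. -132.]
tablefar [ 453.  120. 1200.] scene px [ 448. -556.]
```

Request:
{"fn": "move_arm", "kwargs": {
  "steps": "0 2.7 -2.7 0 0 0 8.5; 0 5.4 -5.4 0 0 0 8.5; 0 8.1 -8.1 0 0 0 8.5; 0 10.7 -10.8 0 0 0 8.5; 0 13.4 -13.5 0 0 0 8.5"
}}

```text
time: 0.6
tcp_pos: [360.0, -484.8, 245.0]
orientation: [0.592, 0.387, 0.592, -0.387]
ft_force: [0.7, 0.1, 0.1]
gripper_width: 0.999
```

Request:
{"fn": "move_arm", "kwargs": {
  "steps": "0 2.7 -2.7 0 0 0 8.5; 0 5.4 -5.4 0 0 0 8.5; 0 8.1 -8.1 0 0 0 8.5; 0 10.7 -10.8 0 0 0 8.5; 0 13.4 -13.5 0 0 0 8.5"
}}

```text
time: 1.1
tcp_pos: [428.4, -307.3, 245.1]
orientation: [0.592, 0.387, 0.592, -0.387]
ft_force: [1.9, -0.3, -0.2]
gripper_width: 0.991
```

Request:
{"fn": "move_arm", "kwargs": {
  "steps": "0 2.7 -2.7 0 0 0 8.5; 0 5.4 -5.4 0 0 0 8.5; 0 8.1 -8.1 0 0 0 8.5; 0 10.7 -10.8 0 0 0 8.5; 0 13.4 -13.5 0 0 0 8.5"
}}

```text
time: 1.6
tcp_pos: [496.9, -129.9, 245.1]
orientation: [0.592, 0.387, 0.592, -0.387]
ft_force: [0.4, 0.5, -0.3]
gripper_width: 0.996
```

Request:
{"fn": "move_arm", "kwargs": {
  "steps": "0 2.7 -2.7 5.7 0 0 8.5; 0 5.4 -5.4 11.4 0 0 8.5; 0 8.1 -8.1 17.1 0 0 8.5; 0 10.7 -10.8 22.8 0 0 8.5; 0 13.2 -13.3 28.4 0 0 8.5"
}}

```text
time: 2.1
tcp_pos: [564.3, 45.3, 245.0]
orientation: [-0.478, -0.521, -0.478, 0.521]
ft_force: [-0.0, -0.2, 0.4]
gripper_width: 0.996
```

```bash
cat > st.py <<'E'
from h import *
s=robot.observe();np.set_printoptions(precision=3,suppress=True)
M=rot(s["orientation"]).as_matrix()
print(s["time"],s["tcp_pos"],s["ft_force"],s["torque"],s["gripper_width"],"q",s["qpos"],"yawz",np.degrees(np.arctan2(M[1,2],M[0,2])),"x",M[:,0],"y",M[:,1])
E
python3 st.py; python3 - <<'E'
from h import *
import cv2
a=read_camera("top")[110:230,190:330,::-1]; b=read_camera("scene")[130:250,215:355,::-1]
c=np.hstack([a,b]); cv2.imwrite("pics/c2.png",cv2.resize(c,(784,336),interpolation=cv2.INTER_CUBIC))
E
```

```text
2.1 [564.314  45.285 245.023] [-0.044 -0.184  0.409] [ 0.012 -0.034 -0.017] 0.9956206874273199 q [-0.212  0.409  0.044  1.97  -0.025  0.763 -1.81 ] yawz -94.89573656974946 x [-0. -0. -1.] y [ 0.996 -0.085 -0.   ]
```

View pics/c2.png

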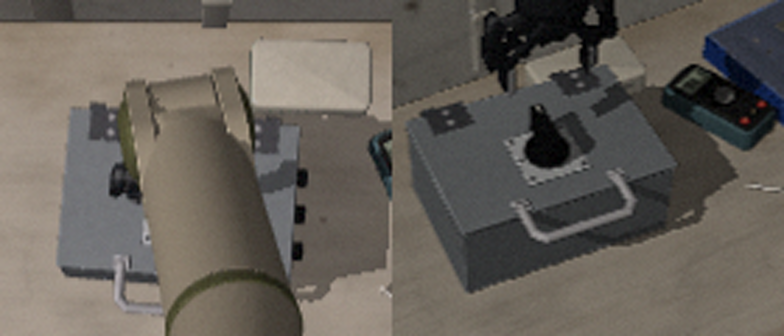

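Request:
{"fn": "move_arm", "kwargs": {
  "steps": "2.5 0 0 0 0 0 8.5; 5 0 0 0 0 0 8.5; 7 0 0 0 0 0 6; 8.5 0 0 0 0 0 4; 9.3 0 0 0 0 0 3"
}}

```text
time: 2.7
tcp_pos: [563.2, 42.9, 150.8]
orientation: [-0.479, -0.519, -0.48, 0.521]
ft_force: [-0.5, -0.7, 0.7]
gripper_width: 0.505
```

Request:
{"fn": "move_arm", "kwargs": {
  "steps": "0 0 0 0 0 0 2.4; 0 0 0 0 0 0 2; 0 0 0 0 0 0 1.7; 0 0 0 0 0 0 1; 0 0 0 0 0 0 1"
}}

```text
time: 3.2
tcp_pos: [564.2, 47.3, 153.0]
orientation: [0.479, 0.52, 0.481, -0.518]
ft_force: [-0.2, 12.7, -4.1]
gripper_width: 0.164
```

```bash
python3 st.py
```

```text
3.2 [564.248  47.289 152.997] [-0.151 12.691 -4.093] [2.4   0.148 0.058] 0.16400997262495784 q [-0.2    0.533  0.027  2.052 -0.032  0.556 -1.799] yawz -94.48185704274469 x [ 0.001  0.004 -1.   ] y [ 0.997 -0.078  0.001]
```

Request:
{"fn": "move_arm", "kwargs": {
  "steps": "0 0 -0.2 -7 0 0 1; 0 0 -0.2 -15 0 0 1; 0 0 -0.2 -23 0 0 1; 0 0 -0.2 -31 0 0 1; 0 0 -0.2 -39 0 0 1"
}}

```text
time: 3.7
tcp_pos: [565.2, 44.3, 153.0]
orientation: [0.627, 0.329, 0.625, -0.329]
ft_force: [3.7, -4.5, -8.1]
gripper_width: 0.165
```

Request:
{"fn": "move_arm", "kwargs": {
  "steps": "0 0 0 -8 0 0 1; 0 0 0 -16 0 0 1; 0 0 0 -24 0 0 1; 0 0 0 -32 0 0 1; 0 0 0 -40 0 0 1"
}}

```text
time: 4.2
tcp_pos: [568.0, 42.4, 153.1]
orientation: [0.703, 0.095, 0.698, -0.096]
ft_force: [15.1, -8.8, -14.1]
gripper_width: 0.166
```

Request:
{"fn": "move_arm", "kwargs": {
  "steps": "0 0 0 -5 0 0 1; 0 0 0 -9 0 0 1; 0 0 0 -11 0 0 1; 0 0 0 -11 0 0 1; 0 0 0 -11 0 0 1"
}}

```text
time: 4.7
tcp_pos: [568.9, 42.3, 153.2]
orientation: [0.709, 0.03, 0.704, -0.031]
ft_force: [15.8, -8.3, -14.3]
gripper_width: 0.168
```

```bash
python3 st.py
```

```text
4.7 [568.913  42.267 153.17 ] [ 15.755  -8.258 -14.343] [-1.832 -3.348 -0.068] 0.16767135939763958 q [ 0.114  0.564 -0.418  2.026  0.39   0.619 -0.652] yawz -4.889105868529514 x [ 0.008 -0.002 -1.   ] y [ 0.085  0.996 -0.001]
```

Request:
{"fn": "move_arm", "kwargs": {
  "steps": "0 0 0 0 0 0 2; 0 0 0 0 0 0 3; 0 0 0 0 0 0 3; 0 0 0 0 0 0 3; 0 0 0 0 0 0 3"
}}

```text
time: 5.2
tcp_pos: [564.1, 45.7, 152.5]
orientation: [0.707, 0.029, 0.707, -0.029]
ft_force: [-1.2, 0.4, -0.3]
gripper_width: 0.35
```

```bash
python3 st.py
```

```text
5.2 [564.078  45.736 152.477] [-1.157  0.353 -0.342] [-0.024  0.004  0.017] 0.35041700479127486 q [ 0.112  0.564 -0.423  2.031  0.386  0.622 -0.652] yawz -4.658689700024819 x [ 0. -0. -1.] y [ 0.081  0.997 -0.   ]
```

Request:
{"fn": "move_arm", "kwargs": {
  "steps": "0 0.22 0.52 0 0 0 3; 0 0.22 0.52 0 0 0 2.5; 0 0.22 0.52 0 0 0 1; 0 0.22 0.52 0 0 0 1; 0 0.22 0.52 0 0 0 1"
}}

```text
time: 5.7
tcp_pos: [569.7, 47.5, 152.3]
orientation: [0.707, 0.029, 0.706, -0.029]
ft_force: [0.4, 0.5, -0.8]
gripper_width: 0.166
```

Request:
{"fn": "move_arm", "kwargs": {
  "steps": "0 0 0 -3 0 0 1; 0 0 0 -6 0 0 1; 0 0 0 -8 0 0 1; 0 0 0 -10 0 0 1; 0 0 0 -10 0 0 1"
}}

```text
time: 6.2
tcp_pos: [569.6, 47.5, 152.2]
orientation: [0.706, -0.033, 0.706, 0.033]
ft_force: [-0.9, 1.4, 0.7]
gripper_width: 0.169
```

```bash
python3 st.py
```

```text
6.2 [569.628  47.468 152.237] [-0.892  1.397  0.723] [ 0.47  -0.175 -0.047] 0.1685702396524471 q [ 0.143  0.578 -0.472  2.017  0.427  0.643 -0.517] yawz 5.36625495001229 x [ 0.  0. -1.] y [-0.094  0.996  0.   ]
```

Request:
{"fn": "move_arm", "kwargs": {
  "steps": "0 0 0 -4 0 0 1; -0.2 0 0 -4 0 0 1; -0.4 0 0 -4 0 0 1; -0.7 0 0 -4 0 0 1; -0.7 0 0 -4 0 0 1"
}}

```text
time: 6.7
tcp_pos: [569.7, 47.3, 155.4]
orientation: [0.704, -0.056, 0.706, 0.057]
ft_force: [14.8, 5.0, -48.2]
gripper_width: 0.167
```

```bash
python3 st.py
```

```text
6.7 [569.68   47.271 155.434] [ 14.798   4.988 -48.155] [ 1.152 -2.91  -0.018] 0.16670791101297325 q [ 0.161  0.578 -0.496  2.012  0.435  0.657 -0.458] yawz 9.169638540334883 x [-0.002  0.003 -1.   ] y [-0.159  0.987  0.003]
```

Request:
{"fn": "move_arm", "kwargs": {
  "steps": "0.7 0 0 0 0 0 1; 0.7 0 0 -4.5 0 0 1; 0.4 0 0 -4.5 0 0 1; 0.1 0 0 -4.5 0 0 1; 0.1 0 0 -4.5 0 0 1"
}}

```text
time: 7.2
tcp_pos: [569.8, 47.3, 155.5]
orientation: [0.702, -0.083, 0.703, 0.085]
ft_force: [13.2, 6.1, -39.2]
gripper_width: 0.167
```

```bash
python3 st.py
```

```text
7.2 [569.772  47.269 155.472] [ 13.157   6.148 -39.153] [ 1.03  -2.286  0.002] 0.1665679972353347 q [ 0.175  0.582 -0.518  2.011  0.454  0.663 -0.399] yawz 13.60644427879746 x [-0.002  0.002 -1.   ] y [-0.235  0.972  0.003]
```

Caught still (z +3.2, 39 N). Next angle.

Request:
{"fn": "move_arm", "kwargs": {
  "steps": "0.6 0 0 0 0 0 1; 0.6 0 0 -4.5 0 0 1; 0.3 0 0 -4.5 0 0 1; 0 0 0 -4.5 0 0 1; 0 0 0 -4.5 0 0 1"
}}

```text
time: 7.7
tcp_pos: [569.9, 47.3, 155.8]
orientation: [0.698, -0.11, 0.699, 0.112]
ft_force: [12.2, 5.7, -38.7]
gripper_width: 0.163
```

```bash
python3 st.py
```

```text
7.7 [569.858  47.251 155.767] [ 12.155   5.72  -38.746] [ 1.144 -2.165 -0.063] 0.16318159072314442 q [ 0.189  0.586 -0.54   2.01   0.471  0.67  -0.339] yawz 18.062184193423455 x [-0.001  0.002 -1.   ] y [-0.31   0.951  0.003]
```

Request:
{"fn": "move_arm", "kwargs": {
  "steps": "0.6 0 0 0 0 0 1; 0.6 0 0 -4.5 0 0 1; 0.3 0 0 -4.5 0 0 1; 0 0 0 -4.5 0 0 1; 0 0 0 -4.5 0 0 1"
}}

```text
time: 8.2
tcp_pos: [570.6, 47.2, 157.8]
orientation: [0.694, -0.138, 0.693, 0.138]
ft_force: [12.0, 4.3, -18.1]
gripper_width: 0.165
```

```bash
python3 st.py
```

```text
8.2 [570.56   47.171 157.772] [ 12.044   4.267 -18.142] [ 0.613 -0.518 -0.176] 0.1650534394389585 q [ 0.204  0.588 -0.563  2.008  0.489  0.68  -0.278] yawz 22.510828704063687 x [ 0.001  0.001 -1.   ] y [-0.383  0.924  0.001]
```

Request:
{"fn": "move_arm", "kwargs": {
  "steps": "0 0 0 -0.8 0 0 1; -0.4 -0.1 0.2 -0.8 2.5 1.3 1; -0.8 -0.2 0.4 -0.8 5 2.6 1; -1.3 -0.3 0.6 -0.8 7.6 3.9 1; -1.75 -0.44 0.86 -0.8 10.2 5.2 1"
}}

```text
time: 8.7
tcp_pos: [579.3, 46.6, 175.6]
orientation: [0.62, -0.123, 0.758, 0.162]
ft_force: [2.6, 2.3, -11.3]
gripper_width: 0.162
```

Request:
{"fn": "move_arm", "kwargs": {
  "steps": "0 0 0 0 0 0 1; 0 0 0 0 0 0 1; 0 0 0 0 0 0 1; 0 0 0 0 0 0 1; 0 0 0 0 0 0 1"
}}

```text
time: 9.2
tcp_pos: [579.3, 46.6, 175.8]
orientation: [0.621, -0.125, 0.756, 0.163]
ft_force: [2.7, 3.8, -7.7]
gripper_width: 0.163
```

```bash
python3 st.py
```

```text
9.2 [579.336  46.573 175.829] [ 2.675  3.769 -7.713] [ 0.49  -0.993 -0.393] 0.1632384742621538 q [ 0.249  0.659 -0.628  1.836  0.36   0.973 -0.133] yawz 24.063182554657907 x [-0.197  0.013 -0.98 ] y [-0.391  0.916  0.091]
```

Request:
{"fn": "move_arm", "kwargs": {
  "steps": "0 0 0 0 0 0 4; 0 0 0 0 0 0 8.5; 0 0 0 0 0 0 8.5; 0 0 0 0 0 0 8.5; 0 0 0 0 0 0 8.5"
}}

```text
time: 9.7
tcp_pos: [579.1, 46.4, 175.9]
orientation: [0.621, -0.125, 0.757, 0.163]
ft_force: [0.7, -1.0, -0.3]
gripper_width: 0.986
```

Request:
{"fn": "move_arm", "kwargs": {
  "steps": "-1 0 0 0 0 0 8.5; -3 0 0 0 0 0 8.5; -6 0 0 0 0 0 8.5; -9 0 0 0 0 0 8.5; -12 0 0 0 0 0 8.5"
}}

```text
time: 10.2
tcp_pos: [603.2, 45.0, 295.3]
orientation: [0.621, -0.125, 0.757, 0.163]
ft_force: [0.3, -0.6, 0.7]
gripper_width: 0.996
```

```bash
python3 st.py;  python3 - <<'E'
from h import *
import cv2
a=read_camera("top")[110:230,190:330,::-1]; b=read_camera("scene")[130:250,215:355,::-1]
c=np.hstack([a,b]); cv2.imwrite("pics/c3.png",cv2.resize(c,(784,336),interpolation=cv2.INTER_CUBIC))
E
```

```text
10.2 [603.185  45.037 295.34 ] [ 0.28  -0.638  0.71 ] [ 0.001 -0.221  0.007] 0.9962581739338577 q [ 0.28   0.563 -0.671  1.668  0.276  1.219 -0.053] yawz 24.101363481408875 x [-0.198  0.013 -0.98 ] y [-0.392  0.916  0.092]
```

View pics/c3.png

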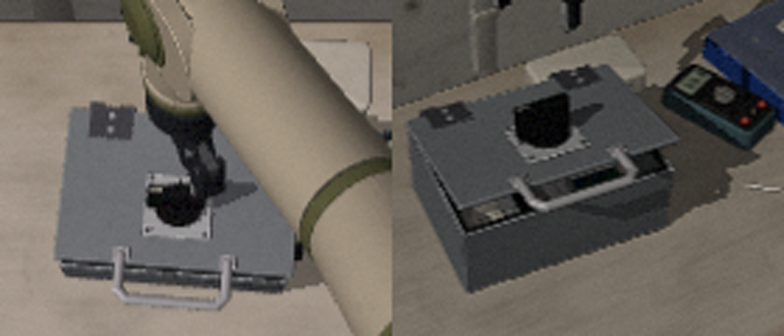

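```bash
cat > tgt.py <<'E'
from h import *
def rel(p,M,s=None):
    s=s or robot.observe(); M0=rot(s["orientation"])
    print("t cm",np.round(M0.inv().apply(np.array(p)-s["tcp_pos"])/10,2),"w deg",np.round(np.degrees((M0.inv()*R.from_matrix(M)).as_rotvec()),1))
a=np.radians(-4.7);bx=np.array([np.cos(a),np.sin(a),0]);by=np.array([-np.sin(a),np.cos(a),0])
DOWN=np.c_[[0,0,-1],by,bx]
E
python3 - <<'E'
from tgt import *
print(np.linalg.det(DOWN))
t=(251.4,216.8);s=(285.7,198.9)
o=least_squares(lambda P:np.r_[proj("top",P)[0]-t,proj("scene",P)[0]-s],[460,56,160]);print(o.x,o.fun)
print(proj("top",[462.6,56.3,161.5]),proj("scene",[462.6,56.3,161.5]))
rel([462,56,235],DOWN)
E
```

```text
1.0
[463.25193541  51.64346874 157.79503926] [ 0.24760623  0.18787067 -0.29959643 -0.04971438]
[[250.15941931 217.07212419]] [[284.24484456 198.71313693]]
t cm [  8.94   5.98 -11.41] w deg [ 28.2 -10.9  -2.7]
```

Request:
{"fn": "move_arm", "kwargs": {
  "steps": "0.9 1.2 -2.5 6 -2 -0.5 8.5; 2.5 2.4 -5 12 -4 -1 8.5; 4.5 3.6 -7.5 18 -7 -1.7 8.5; 6.7 4.8 -10 24 -9 -2.3 7; 8.94 5.98 -11.4 28.2 -10.9 -2.7 5"
}}

```text
time: 10.8
tcp_pos: [457.2, 54.4, 231.4]
orientation: [0.705, 0.029, 0.708, -0.031]
ft_force: [0.3, 0.3, -1.7]
gripper_width: 0.685
```

Request:
{"fn": "move_arm", "kwargs": {
  "steps": "0 0 0 0 0 0 4; 0 0 0 0 0 0 3.4; 0 0 0 0 0 0 3.4; 0 0 0 0 0 0 3.4; 0 0 0 0 0 0 3.4"
}}

```text
time: 11.3
tcp_pos: [460.3, 55.0, 231.4]
orientation: [0.705, 0.028, 0.708, -0.029]
ft_force: [-0.9, -0.5, 0.3]
gripper_width: 0.394
```

```bash
python3 st.py;  python3 - <<'E'
from tgt import *
import cv2
rel([463,55.5,155.5],DOWN)
a=read_camera("top")[110:230,190:330,::-1]; b=read_camera("scene")[110:250,215:355,::-1]
cv2.imwrite("pics/c4.png",cv2.resize(b,(560,560),interpolation=cv2.INTER_CUBIC))
E
```

```text
11.3 [460.333  55.024 231.416] [-0.905 -0.517  0.29 ] [-0.023 -0.009  0.062] 0.39421362823867373 q [ 0.185  0.355 -0.552  2.167  0.288  0.695 -0.646] yawz -4.691698564887693 x [-0.006 -0.001 -1.   ] y [ 0.082  0.997 -0.002]
t cm [7.59 0.08 0.3 ] w deg [ 0.  -0.3  0.1]
```

View pics/c4.png

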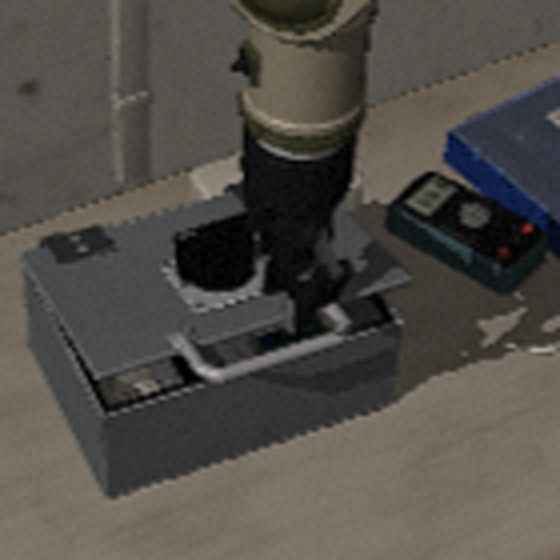

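Request:
{"fn": "move_arm", "kwargs": {
  "steps": "2 0 0.3 0 0 0 3.4; 4 0 0.3 0 0 0 3.4; 5.5 0 0.3 0 0 0 3.4; 6.6 0 0.3 0 0 0 3.4; 7.6 0 0.3 0 0 0 3.4"
}}

```text
time: 11.9
tcp_pos: [462.2, 54.7, 154.6]
orientation: [0.704, 0.028, 0.709, -0.029]
ft_force: [-0.3, 0.0, -0.1]
gripper_width: 0.401
```

```bash
python3 st.py
```

```text
11.9 [462.152  54.747 154.648] [-0.272  0.009 -0.071] [0.053 0.008 0.045] 0.4008658120408624 q [ 0.095  0.474 -0.458  2.242  0.423  0.513 -0.774] yawz -4.666335804974815 x [-0.006 -0.002 -1.   ] y [ 0.081  0.997 -0.002]
```

No contact. Close on the bow.

Request:
{"fn": "move_arm", "kwargs": {
  "steps": "0 0 0 0 0 0 2.5; 0 0 0 0 0 0 1.8; 0 0 0 0 0 0 0.8; 0 0 0 0 0 0 0.8; 0 0 0 0 0 0 0.8"
}}

```text
time: 12.4
tcp_pos: [462.7, 54.8, 155.8]
orientation: [0.705, 0.028, 0.708, -0.029]
ft_force: [2.7, 0.4, -0.3]
gripper_width: 0.115
```

```bash
python3 st.py
```

```text
12.4 [462.717  54.837 155.804] [ 2.659  0.377 -0.317] [-0.012 -0.503  0.022] 0.11485021196979313 q [ 0.096  0.472 -0.459  2.241  0.422  0.514 -0.773] yawz -4.675968493980234 x [-0.004 -0.001 -1.   ] y [ 0.082  0.997 -0.002]
```

Request:
{"fn": "move_arm", "kwargs": {
  "steps": "-1.12 0 0.26 0 0 0 0.8; -2.22 0 0.57 0 0 0 0.8; -3.3 0 0.93 0 0 0 0.8; -4.37 0 1.35 0 0 0 0.8; -5.41 0 1.82 0 0 0 0.8"
}}

```text
time: 12.9
tcp_pos: [480.7, 53.4, 210.0]
orientation: [0.704, 0.028, 0.709, -0.029]
ft_force: [6.1, 0.4, -9.3]
gripper_width: 0.115
```

```bash
python3 st.py
```

```text
12.9 [480.713  53.366 209.952] [ 6.104  0.365 -9.276] [ 0.275 -0.799  0.03 ] 0.11473221462623558 q [ 0.168  0.409 -0.529  2.15   0.33   0.667 -0.67 ] yawz -4.664371083948644 x [-0.006 -0.002 -1.   ] y [ 0.081  0.997 -0.002]
```

Request:
{"fn": "move_arm", "kwargs": {
  "steps": "-1.02 0 0.52 0 0 0 0.8; -2.01 0 1.1 0 0 0 0.8; -2.97 0 1.72 0 0 0 0.8; -3.9 0 2.39 0 0 0 0.8; -4.79 0 3.11 0 0 0 0.8"
}}

```text
time: 13.4
tcp_pos: [510.5, 50.9, 257.4]
orientation: [0.703, 0.028, 0.71, -0.03]
ft_force: [-8.3, 2.6, -0.4]
gripper_width: 0.114
```

Request:
{"fn": "move_arm", "kwargs": {
  "steps": "-0.86 0 0.76 0 0 0 0.8; -1.68 0 1.56 0 0 0 0.8; -2.45 0 2.4 0 0 0 0.8; -3.19 0 3.28 0 0 0 0.8; -3.87 0 4.2 0 0 0 0.8"
}}

```text
time: 13.9
tcp_pos: [550.5, 47.8, 296.4]
orientation: [0.702, 0.027, 0.711, -0.03]
ft_force: [-20.6, 2.3, 18.4]
gripper_width: 0.114
```

```bash
python3 st.py
```

```text
13.9 [550.53   47.777 296.405] [-20.613   2.277  18.37 ] [ 0.379  4.521 -0.038] 0.11369976696149306 q [ 0.222  0.388 -0.561  1.905  0.252  0.933 -0.541] yawz -4.621979447738935 x [-0.013 -0.004 -1.   ] y [ 0.081  0.997 -0.005]
```

Request:
{"fn": "move_arm", "kwargs": {
  "steps": "-0.94 0 0.7 0 0 0 0.8; -1.54 0 1.68 0 0 0 0.8; -2.08 0 2.68 0 0 0 0.8; -2.58 0 3.72 0 0 0 0.8; -3.02 0 4.77 0 0 0 0.8"
}}

```text
time: 14.4
tcp_pos: [601.1, 43.7, 326.3]
orientation: [0.704, 0.028, 0.709, -0.03]
ft_force: [-13.6, 1.5, 17.5]
gripper_width: 0.111
```

```bash
python3 st.py
```

```text
14.4 [601.112  43.697 326.293] [-13.56    1.496  17.549] [ 0.221  2.829 -0.02 ] 0.11143270277830472 q [ 0.22   0.422 -0.553  1.766  0.253  1.035 -0.507] yawz -4.663805299493504 x [-0.009 -0.002 -1.   ] y [ 0.081  0.997 -0.003]
```

Request:
{"fn": "move_arm", "kwargs": {
  "steps": "-0.69 0 1.08 0 0 0 0.8; -1.02 0 2.17 0 0 0 0.8; -1.3 0 3.28 0 0 0 0.8; -1.52 0 4.41 0 0 0 0.8; -1.69 0 5.54 0 0 0 0.8"
}}

```text
time: 14.9
tcp_pos: [657.5, 39.2, 342.6]
orientation: [0.704, 0.028, 0.709, -0.03]
ft_force: [-3.7, 0.1, 5.4]
gripper_width: 0.114
```

```bash
python3 st.py
```

```text
14.9 [657.535  39.212 342.597] [-3.707  0.087  5.375] [-0.007  0.913  0.048] 0.11375202351290331 q [ 0.205  0.481 -0.538  1.621  0.267  1.12  -0.483] yawz -4.662283921215135 x [-0.006 -0.002 -1.   ] y [ 0.081  0.997 -0.003]
```

Request:
{"fn": "move_arm", "kwargs": {
  "steps": "-0.11 0 1.14 0 0 0 0.8; -0.16 0 2.28 0 0 0 0.8; -0.16 0 3.43 0 0 0 0.8; -0.1 0 4.57 0 0 0 0.8; 0.02 0 5.71 0 0 0 0.8"
}}

```text
time: 15.4
tcp_pos: [715.3, 34.6, 342.6]
orientation: [0.705, 0.028, 0.708, -0.03]
ft_force: [-4.3, 0.4, 5.8]
gripper_width: 0.115
```

```bash
python3 st.py
```

```text
15.4 [715.276  34.593 342.562] [-4.255  0.38   5.78 ] [0.3   1.454 0.014] 0.11457802225322532 q [ 0.184  0.557 -0.52   1.486  0.289  1.179 -0.463] yawz -4.678422561577083 x [-0.004 -0.002 -1.   ] y [ 0.082  0.997 -0.002]
```

Request:
{"fn": "move_arm", "kwargs": {
  "steps": "0.03 0 0.25 0 0 0 0.8; 0.06 0 0.5 0 0 0 0.8; 0.1 0 0.75 0 0 0 0.8; 0.15 0 1 0 0 0 0.8; 0.15 0 1 0 0 0 0.8"
}}

```text
time: 15.9
tcp_pos: [724.7, 33.8, 340.6]
orientation: [0.705, 0.028, 0.708, -0.029]
ft_force: [-0.6, 1.7, 5.6]
gripper_width: 0.116
```

Request:
{"fn": "move_arm", "kwargs": {
  "steps": "0 0 0 0 0 0 2; 0 0 0 0 0 0 3; 0 0 0 0 0 0 4.5; 0 0 0 0 0 0 4.5; 0 0 0 0 0 0 4.5"
}}

```text
time: 16.4
tcp_pos: [723.8, 33.6, 339.7]
orientation: [0.704, 0.028, 0.709, -0.03]
ft_force: [0.3, 0.1, -0.5]
gripper_width: 0.528
```

```bash
python3 st.py
```

```text
16.4 [723.755  33.644 339.722] [ 0.321  0.103 -0.523] [0.029 0.018 0.016] 0.5283054527077734 q [ 0.18   0.572 -0.516  1.467  0.292  1.187 -0.46 ] yawz -4.669629314570987 x [-0.006 -0.002 -1.   ] y [ 0.081  0.997 -0.002]
```

Request:
{"fn": "move_arm", "kwargs": {
  "steps": "-1.5 0 0 0 0 0 4.5; -3.5 0 0 0 0 0 4.5; -5.5 0 0 0 0 0 4.5; -7.5 0 0 0 0 0 4.5; -8 0 0 0 0 0 4.5"
}}

```text
time: 16.9
tcp_pos: [724.9, 34.4, 423.6]
orientation: [0.706, 0.028, 0.707, -0.029]
ft_force: [0.4, 0.8, -0.3]
gripper_width: 0.528
```

Request:
{"fn": "move_arm", "kwargs": {
  "steps": "0 0 -4 0 0 0 4.5; 0 0 -8 0 0 0 4.5; 0 0 -12 0 0 0 4.5; 0 0 -16 0 0 0 4.5; 0 0 -20 0 0 0 4.5"
}}

```text
time: 17.4
tcp_pos: [523.1, 50.3, 420.8]
orientation: [0.704, 0.028, 0.709, -0.03]
ft_force: [0.8, 0.2, -0.0]
gripper_width: 0.526
```

```bash
python3 st.py;  python3 - <<'E'
from tgt import *
import cv2
a=read_camera("top")[:,:,::-1]; b=read_camera("scene")[:,:,::-1]
c=np.vstack([a[60:260,80:400],b[100:300,60:380]]); cv2.imwrite("pics/c5.png",cv2.resize(c,(480,600),interpolation=cv2.INTER_CUBIC))
E
```

```text
17.4 [523.091  50.256 420.849] [ 0.831  0.206 -0.028] [ 0.041  0.055 -0.008] 0.5261567404577747 q [ 0.272  0.237 -0.595  1.786  0.143  1.169 -0.448] yawz -4.670266069052392 x [-0.006 -0.002 -1.   ] y [ 0.081  0.997 -0.003]
```

View pics/c5.png

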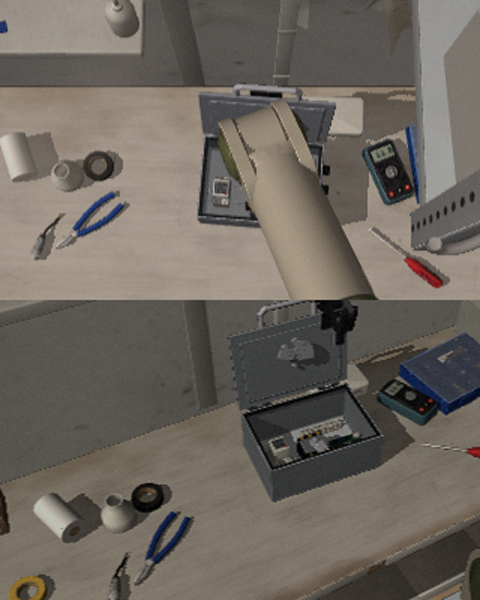

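```bash
python3 - <<'E'
from tgt import *
t=(258,120);s=(250,105)
o=least_squares(lambda P:np.r_[proj("top",P)[0]-t,proj("scene",P)[0]-s],[710,35,340]);print(o.x,o.fun)
robot.sign_off(); print(robot.observe()["ft_force"])
E
```

```text
[723.91860545  36.13125877 328.62389873] [-0.49595851 -0.33533325  0.64334799  0.11568696]
the job is handed in; nothing more can be done
the job is handed in; nothing more can be done
```

The control box lid is open past upright and standing by itself. The isolator is back at off, and the job was handed in at about 17.5 s of the 72 s allowed.

- **Isolator:** I turned it from on to off. My first grip was about 5 mm off its axis, so I let go there and took it again, centred. I then turned it on past off, pulling up gently (up to 48 N). The catch held at about 1.81, 1.89 and 1.97 rad and freed the lid at about 2.05 rad.
- **First lift:** I raised the lid to about 0.2 rad with the isolator and let go. The picture showed the handle back at off with the lid staying up.
- **Opening the lid:** I took the bow handle and swung the lid at about 0.5 rad/s to about 1.74 rad. The wrist force reached about 28 N on the way because my path was slightly inside the lid's arc, and I corrected that during the swing.

**Last checks:**
- **Lid position:** the final picture shows it standing open. The bow handle measured from the two cameras at x 724, z 329 mm, against about 725 and 345 mm from the arm. That is 17 mm apart in height, and I put it down to rough pixel picking. Both place the lid past upright.
- **Tools and robot:** the tools look unmoved in the final picture, and the gripper was clear with no contact force.
- **Not confirmed:** I did not see the isolator after the swing, because it faces the wall with the lid open.

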